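Proof-test the laser emergency stop and re-arm the interlock

ROBOT

A 6-joint arm with a two-finger parallel gripper is mounted at the origin on a cart in front of the work surface, level with it; the furniture and walls round the work are solid. World frame = base frame: x ahead of the robot, y to its left, z up, the work surface at z = 0. Lengths are in m, angles in rad, forces in N, time in s.
With the tool pointing down it reaches from about 0.425 to 1.125 m from the base axis. Payload 14.9 kg.
Tool frame: the origin (TCP) lies midway between the tips of the shut fingers; the grasp point (between the pads) lies tcp_to_grasp behind it (tcp_to_grasp is the distance from the TCP to the grasp point, in m); z points along the fingers, y is the line along which they close (so a half turn about z gives the same grasp; the last joint's range is limited). The gripper opens to 91 mm and grips with 3 to 60 N. Pads are 32 mm wide; open, the fingers measure 118 mm over their backs; the gripper's body (76 mm by 178 mm) begins 60 mm behind the grasp point.
Start: joints at [1.101, 0.379, 1.734, -0, 1.028, -0.033], TCP at [0.296, 0.634, 0.214] pointing down, gripper open.
Joint ranges: [-2.77, 2.77], [-0.74, 2.19], [0, 2.66], [-1.06, 4.2], [0.31, 2.87], [-3.08, 3.08]. Speed limits (rad/s): [1.89, 1.89, 2.39, 3.14, 3.14, 3.14].

INTERFACE

Orientations are given as a rotation vector (axis times angle).
In Python, from workcell import * gives the robot as it stands. The module is installed in compiled form; this text tells all that it offers. Calls block until the motion is done:
- reach(position, orientation): joint-space move of the TCP to a pose.
- line_to(position, vel=0.15, rot=None, force_limit=None): straight line of the TCP; rot=None keeps the orientation; vel is the mean speed in m/s. With force_limit (N) it stops when the force on the tool has changed by that much, and returns True; else False.
- movej(angles): joint-space move.
- gripper_to(opening): finger opening in m; the grip force is fixed at half the most; returns when the fingers have stopped.
- dwell(seconds).
- ik(position, orientation): joint angles nearest the present ones, or None.
- grab_frame(name): name is "scene" or "side" or "wrist"; returns a dict with "frame" (480x640x3 uint8, red, green, blue), "fx", "fy", "cx", "cy" (pixels), "world_from_camera" (4x4, takes a point from camera to world coordinates). Camera axes: x right, y down, z forward; pixel columns grow to the right and rows downward; lengths in m; the calibration is good to about 2 mm. A picture is of the moment at which its call begins. There is no depth.
A pose or a line that the arm cannot do raises IKError and nothing moves.
- job_done(): hands the job in; it is judged then, once.
Trained networks look in the newest picture that a camera, given by its name, has taken for a name from the list of things; names that differ only in an ending like _2 or _b are one class to them, and where a whole thing is asked for, a point or a joint stands for the part that bears it (a point fixed in the world has none). Each returns a list of dicts, best first, with "confidence" (0 to 1); they miss things now and then, are a little off and sometimes report something else, mostly with a low value. They report only what shows in the picture. A call takes as long as a camera call. They do not tell look-alikes from the thing itself.
- spot_in(camera, query): "pixel" ([row, column] in pixels, amid what is visible of it).
- masks_of(camera, query): "region" (480x640 bool, what is visible of it) and "pixel" ([row, column] in pixels, amid what is visible of it).
- place_of(camera, query): "pixel" ([row, column] in pixels: a listed point, or the origin of a listed thing).
Readings, each from a call of its own:
- get_time_s(): time.
- get_q(): joint angles.
- get_dq(): joint speeds.
- get_joint_efforts(): joint torques, N m.
- get_eef_pos(): TCP position.
- get_tool_rot(): TCP orientation.
- get_force(): force on the tool from outside, world axes, zero at the start.
- get_moment(): the same for the moment, N m.
- get_width(): finger opening in m.
- get_grip_force(): force on a finger pad.
Only numpy, scipy, OpenCV 4.12 (cv2) and the standard library are available. Lean on these libraries where they do the work, as an engineer would, in place of code of your own. Each camera call takes 0.05 s, during which the arm holds its last target. There are 200 camera calls.

TASK

Proof-test the laser's emergency stop with your fingertips: press the red mushroom head on the yellow station straight down until it latches and stays down by itself when you let go, then twist it clockwise, the way its white arrows point, until it pops back up. Then re-arm the interlock by pressing the blue reset button on the grey box fully in and letting it spring back. Do not press the green shutter button, and leave the loose things on the table where they stand.

Things in the scene. Friction and masses are not known exactly. Their poses are not given: they have to be found in the camera images.
- estop_station: Emergency-stop station: yellow-topped grey box, 80 x 80 mm, 60 mm high, on a 76 (x) x 118 (y) x 6 mm foot plate screwed to the table (it cannot move). Origin: centre of the underside; z up, +x the side with the cable plug (ends 80 mm out, 36 mm high). The red mushroom head stands on its vertical axis over a black collar 67 mm high and 47 mm across.
- stop_top (a point): Centre of the slightly domed top of the red mushroom head, on its axis: 100 mm above the table when out, about 92 mm latched. The frame turns with the head, z up. The head is 20 mm high (the rim of its top is 6 mm lower than this point) and has three rounded lobes that reach 33 mm from the axis, along this frame's +x and 120 and 240 degrees from it; the hollows between lie 21 mm from the axis.
- stop_lobe (a point): Tip of the lobe on the head's own +x side, 33 mm from the axis, half-way up the rim. The lobes are alike: each is 22 mm wide at 28 mm from the axis. To twist the head push sideways on a lobe's flank, 25 to 33 mm from the axis, with fingertips in the hollow beside it, and follow it round; this takes 3 to 6 N. Below the head is a 23 mm stem with a green band, seen only when the head is out.
- stop_press (a joint): How far the red head is pressed down, m: 0 out, 0.011 at its bottom stop. The spring takes 5 to 8 N to start and about 9 to 11 N to the bottom, so press on to 13 N or more. From about 0.0085 the latch snaps in and the head turns itself 43 degrees anticlockwise; let go, it then stays at about 0.0075. Let go earlier, it comes back out.
- stop_twist (a joint): Turn of the red head about its axis, rad, growing clockwise seen from above: about 0 out, -0.75 latched (a stop there), hard stop at +0.35. Turning the latched head clockwise (0.08 to 0.15 N m) from -0.75 to about 0 frees the latch and it jumps up 8 mm; let go before that, it stays latched and may turn back. Out and let go, it rests at about 0.
- interlock_box: Grey interlock controller, 100 (x) x 150 (y) x 60 mm high, fixed to the table. Origin: centre of the underside, z up. On its flat dark top panel are a blue and a green button side by side, 70 mm apart, at x = -15 mm, y = +35 mm and -35 mm (which is where varies), and behind them, at x = +28 mm, a key switch with a black-headed key up to 88 mm above the table.
- reset_top (a point): Centre of the flat top of the blue reset button (28 mm across), 72 mm above the table and 12 mm above the panel when out; its steel bezel stands 4 mm above the panel. Pressed straight down.
- reset_button (a joint): How far the blue reset button is pressed, m: 0 out, 0.005 fully in. It takes 1.5 N to start and 5 N fully in and springs back when let go.
- shutter_top (a point): Centre of the flat top of the green shutter button (28 mm across, in a black guard ring 8 mm high), 72 mm above the table. Not to be pressed.
- shutter_button (a joint): How far the green shutter button is pressed, m: 0 out, 0.005 fully in.
- tweezer_case: Loose small green tin, 32 x 75 x 16 mm, lying on the table. Origin: centre of its underside. Leave it.
- vial: Loose glass vial with a white cap, 21 mm across, 44 mm high, standing. Origin: centre of its underside. Leave it.
- lens_tube: Loose mounted lens in a black ring, 33 mm across, 15 mm high, behind the work. Origin: centre of its underside. Leave it. Fixed furniture, to keep the gripper clear of (world x, y, m): a grey drawer unit, 0.2 m high, its front running from (0.47, 0.33) to (0.71, 0.19); a black beam enclosure, 0.3 m high, its nearest corner at (0.58, -0.26), its left face running on to (0.79, 0.10).
- optic_mount: Loose black mirror mount, 28 x 45 x 45 mm, standing. Origin: underside. Leave it.
Mind the look-alikes: they are no part of the job. Of the things that look like the estop_station, the larger one is meant.

How it is judged:
On the way, in this order (a step that is already met when the one before it is completed fails the run):
1. the red head is latched down and stays there with the fingers off it (value of joint stop_press above 0.006 m and value of joint stop_twist below -0.5 rad and contact force between each of the arm, the fingers and estop_station below 0.3 N), for 0.3 s.
2. the red head has been twisted free and is out again (value of joint stop_press below 0.0015 m), for 0.2 s.
3. the blue reset button is pressed fully in while the red head is out (value of joint reset_button above 0.004 m and value of joint stop_press below 0.0015 m), for 0.1 s.
At the end, for the whole second after the job is handed in: The red head is out (within 1.5 mm) and not left turned (within 0.15 rad), the blue reset and green shutter buttons are out (within 1 mm), and the loose things stand within 20 mm of where they were (value of joint stop_press below 0.0015 m and value of joint stop_twist between -0.15 and 0.15 rad and value of joint each of reset_button, shutter_button below 0.001 m and distance of each of tweezer_case, vial, lens_tube, optic_mount from where it was at the start of the episode below 0.02 m); the robot touches nothing.
It fails at once if the green shutter button is pressed (more than 2 mm) (value of joint shutter_button above 0.002 m).
It fails at once if a loose thing (tweezer case, vial, mounted lens, mirror mount) is lifted, carried or shoved more than 20 mm (distance of any of tweezer_case, vial, lens_tube, optic_mount from where it was at the start of the episode above 0.02 m).
It fails at once if the vial or the mirror mount is tipped over (angle between any of vial, optic_mount's own z axis and vertical above 0.5 rad).
It also fails if it takes over 48 s, if anything falls off the work surface, if the arm or the gripper's body presses on something with over 40 N, if the wrist force passes 120 N, or if a joint passes its speed limit or range.

## Working session

There is one attempt and no reset: what is moved stays moved. The work goes in short steps, each a Python script; the robot and the scene stay as the last script left them, time stands still between calls to the robot, and variables do not carry over. Pictures are saved under pics/ and viewed, at most 10 in all, crops included, and the job is handed in when it is done.

```bash
mkdir -p pics
cat > h.py <<'E'
from workcell import *
import numpy as np, cv2
from scipy.spatial.transform import Rotation as R
def proj(f,P):
    T=np.linalg.inv(f["world_from_camera"]); p=T[:3,:3]@np.array(P,float)+T[:3,3]
    return np.array([f["cy"]+f["fy"]*p[1]/p[2], f["cx"]+f["fx"]*p[0]/p[2]])
def unproj(f,px,z):
    T=f["world_from_camera"]; d=T[:3,:3]@np.array([(px[1]-f["cx"])/f["fx"],(px[0]-f["cy"])/f["fy"],1]); o=T[:3,3]
    return o+d*(z-o[2])/d[2]
def save(f,n): cv2.imwrite("pics/"+n,f["frame"][:,:,::-1])
E
python3 - <<'E'
from h import *
Z=dict(estop_station=0,stop_top=.1,stop_lobe=.09,interlock_box=0,reset_top=.072,shutter_top=.072,vial=0,tweezer_case=0,lens_tube=0,optic_mount=0)
for c in ["scene","side"]:
    f=grab_frame(c); save(f,c+".png"); print(c,f["world_from_camera"][:3,3].round(2))
    for q,z in Z.items():
        for d in place_of(c,q):
            if d["confidence"]>.25: print(q,round(d["confidence"],2),np.round(d["pixel"]),unproj(f,d["pixel"],z).round(3))
print(get_time_s(),get_tool_rot())
E
```

```text
scene [ 0.17 -0.6   0.67]
estop_station 0.85 [350. 258.] [ 0.308 -0.16   0.   ]
estop_station 0.61 [295. 335.] [ 0.483 -0.127  0.   ]
estop_station 0.4 [259. 332.] [ 0.53  -0.043  0.   ]
stop_top 0.93 [318. 255.] [ 0.308 -0.171  0.1  ]
stop_top 0.61 [260. 332.] [ 0.475 -0.13   0.1  ]
stop_lobe 0.61 [255. 352.] [ 0.517 -0.128  0.09 ]
stop_lobe 0.4 [296. 336.] [ 0.442 -0.194  0.09 ]
interlock_box 0.81 [224. 279.] [0.49  0.109 0.   ]
reset_top 0.5 [209. 286.] [0.489 0.067 0.072]
reset_top 0.3 [296. 332.] [ 0.443 -0.177  0.072]
shutter_top 0.55 [195. 257.] [0.46  0.143 0.072]
vial 0.67 [357. 349.] [ 0.429 -0.253  0.   ]
tweezer_case 0.61 [401. 321.] [ 0.349 -0.295  0.   ]
lens_tube 0.51 [232. 361.] [ 0.629 -0.006  0.   ]
lens_tube 0.49 [258. 330.] [ 0.527 -0.04   0.   ]
optic_mount 0.79 [391. 401.] [ 0.465 -0.347  0.   ]
side [ 0.2  -0.83  0.62]
estop_station 0.87 [295. 334.] [ 0.484 -0.133  0.   ]
estop_station 0.82 [327. 241.] [ 0.311 -0.148  0.   ]
stop_top 0.78 [293. 237.] [ 0.306 -0.182  0.1  ]
stop_top 0.73 [245. 331.] [ 0.486 -0.118  0.1  ]
stop_lobe 0.59 [247. 349.] [ 0.516 -0.125  0.09 ]
stop_lobe 0.58 [292. 254.] [ 0.332 -0.179  0.09 ]
interlock_box 0.92 [231. 294.] [0.488 0.096 0.   ]
reset_top 0.48 [206. 296.] [0.488 0.074 0.072]
shutter_top 0.56 [194. 278.] [0.471 0.136 0.072]
vial 0.81 [354. 335.] [ 0.43  -0.266  0.   ]
tweezer_case 0.64 [379. 298.] [ 0.36  -0.292  0.   ]
tweezer_case 0.29 [204. 295.] [0.528 0.202 0.   ]
lens_tube 0.66 [242. 380.] [ 0.637 -0.011  0.   ]
optic_mount 0.76 [385. 383.] [ 0.471 -0.351  0.   ]
1.1 [-6.80646744e-01 -3.06694200e+00  8.23046377e-05]
```

View pics/scene.png

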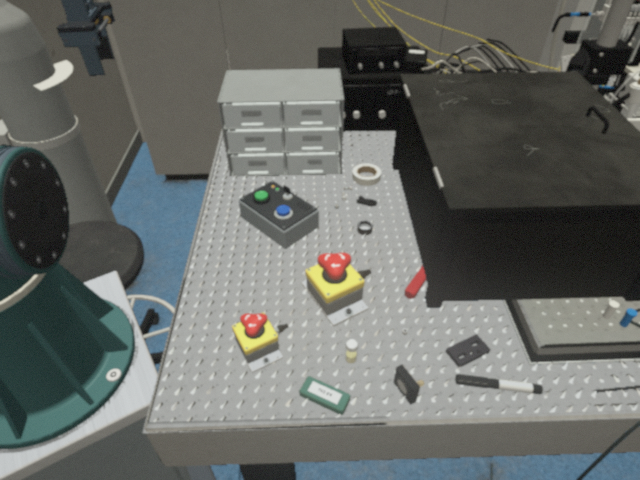

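View pics/side.png

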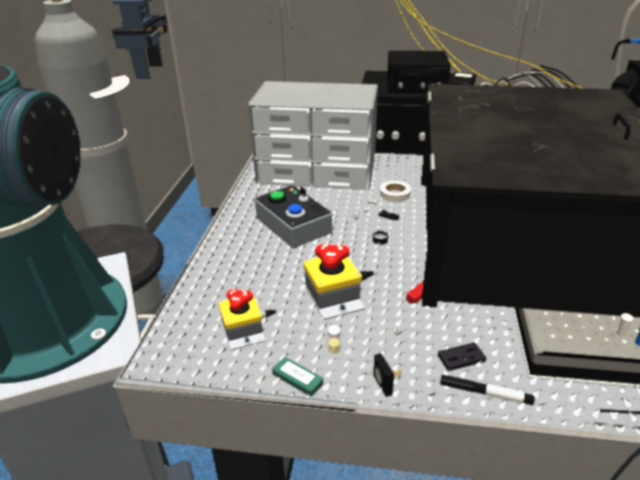

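The scene holds two red-on-yellow stations: a large one at scene (260,332) / side (245,331), and a small one at scene (318,255) / side (293,237). The large one, at about (0.48, -0.125), is the one meant. The interlock box shows green at scene (195,262) and blue at (211,284). I'll go above the large station for a close look.

Run:
```python
from h import *
r=get_tool_rot()
reach([0.28,0.42,0.42],r)
reach([0.44,-0.08,0.36],r)
gripper_to(0.0)
f=grab_frame("wrist"); save(f,"w1.png"); print(f["world_from_camera"].round(3))
for q,z in dict(estop_station=0,stop_top=.1,stop_lobe=.09,reset_top=.072,shutter_top=.072,interlock_box=0).items():
    for d in place_of("wrist",q):
        if d["confidence"]>.25: print(q,round(d["confidence"],2),np.round(d["pixel"]),unproj(f,d["pixel"],z).round(4))
print(get_time_s(),get_q().round(2) if hasattr(get_q(),'round') else get_q(),tcp_to_grasp, get_tool_rot(),get_force())
```

```text
[[ 0.422  0.874  0.241  0.372]
 [ 0.906 -0.407 -0.112 -0.048]
 [ 0.     0.266 -0.964  0.53 ]
 [ 0.     0.     0.     1.   ]]
estop_station 0.82 [232. 301.] [ 0.4793 -0.1231  0.    ]
estop_station 0.58 [139. 230.] [ 0.3105 -0.156   0.    ]
stop_top 0.95 [255. 292.] [ 0.4812 -0.1323  0.1   ]
stop_top 0.78 [139. 218.] [ 0.317  -0.1485  0.1   ]
stop_lobe 0.75 [154. 228.] [ 0.3357 -0.1492  0.09  ]
stop_lobe 0.62 [271. 306.] [ 0.512  -0.1273  0.09  ]
reset_top 0.94 [189. 436.] [0.4867 0.0704 0.072 ]
reset_top 0.67 [256. 295.] [ 0.4916 -0.1352  0.072 ]
shutter_top 0.66 [230. 298.] [ 0.4596 -0.1154  0.072 ]
interlock_box 0.64 [176. 444.] [0.4911 0.1063 0.    ]
5.8667 [-0.23 -0.21  2.1  -0.    1.25 -1.37] 0.0188 [-6.80660706e-01 -3.06688222e+00  5.38326880e-05] [-0.2032334  -0.23748527  0.47719296]
```

View pics/w1.png

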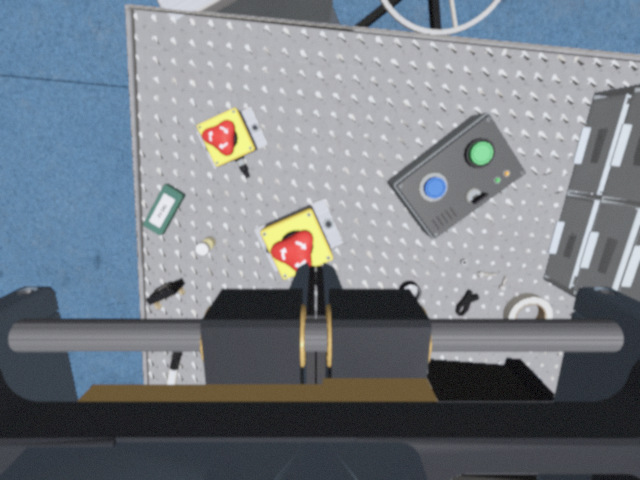

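The larger station's head is at wrist pixel (252,293), with lobes visible. Blue is at (188,435) and green at (152,481). Next, a closer view with the head nearer the image centre, and a check crop.

Run:
```python
from h import *
for i,p in enumerate([[0.47,-0.10,0.27],[0.44,-0.10,0.27]]):
    line_to(p,vel=.15)
    f=grab_frame("wrist")
    for q,z in dict(stop_top=.1,stop_lobe=.09,reset_top=.072,shutter_top=.072).items():
        for d in place_of("wrist",q):
            if d["confidence"]>.4: print(q,round(d["confidence"],2),np.round(d["pixel"]),unproj(f,d["pixel"],z).round(4))
save(f,"w2.png")
r,c=np.round(proj(f,[.482,-.131,.1])).astype(int); print(r,c)
a=f["frame"][max(0,r-90):r+90,max(0,c-110):c+110]; cv2.imwrite("pics/w2c.png",cv2.resize(a,None,fx=3,fy=3,interpolation=2)[:,:,::-1])
print(get_time_s())
```

```text
stop_top 0.95 [247. 293.] [ 0.482  -0.1304  0.1   ]
stop_top 0.69 [ 96. 198.] [ 0.3182 -0.1461  0.1   ]
stop_lobe 0.95 [119. 209.] [ 0.3379 -0.1491  0.09  ]
stop_lobe 0.72 [270. 309.] [ 0.5136 -0.1283  0.09  ]
reset_top 0.92 [163. 470.] [0.4841 0.0676 0.072 ]
shutter_top 0.91 [120. 532.] [0.4704 0.1369 0.072 ]
stop_top 0.94 [274. 304.] [ 0.4816 -0.1325  0.1   ]
stop_top 0.65 [124. 212.] [ 0.3144 -0.1469  0.1   ]
stop_lobe 0.92 [294. 322.] [ 0.5145 -0.1276  0.09  ]
stop_lobe 0.88 [148. 225.] [ 0.3368 -0.1476  0.09  ]
reset_top 0.8 [191. 482.] [0.4868 0.07   0.072 ]
reset_top 0.74 [274. 307.] [ 0.4926 -0.1347  0.072 ]
shutter_top 0.91 [148. 539.] [0.4691 0.1357 0.072 ]
273 306
7.5167
```

View pics/w2c.png

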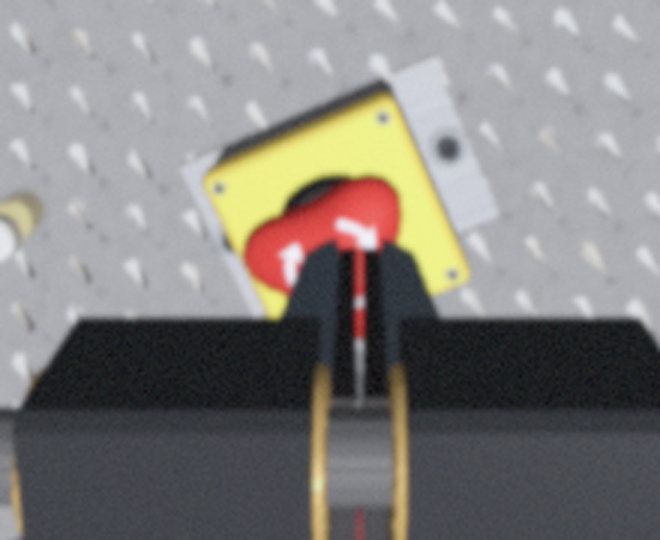

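This is the right station: yellow top, white clockwise arrows, three lobes, head centre (0.4817, -0.1316). Press it.

Run:
```python
from h import *
x,y=.4817,-.1316
line_to([x,y,.27],vel=.2); line_to([x,y,.115],vel=.2)
print(line_to([x,y,.0875],vel=.03,force_limit=20),get_eef_pos(),get_force())
dwell(.3); print(get_eef_pos(),get_force())
line_to([x,y,.13],vel=.1); print(get_force())
line_to([.46,-.10,.27],vel=.2); 
f=grab_frame("wrist")
for q,z in dict(stop_top=.092,stop_lobe=.079).items():
    for d in place_of("wrist",q):
        if d["confidence"]>.4: print(q,round(d["confidence"],2),np.round(d["pixel"]),unproj(f,d["pixel"],z).round(4))
r,c=np.round(proj(f,[.482,-.131,.1])).astype(int)
a=f["frame"][max(0,r-90):r+90,max(0,c-110):c+110]; cv2.imwrite("pics/w3c.png",cv2.resize(a,None,fx=3,fy=3,interpolation=2)[:,:,::-1])
print(get_time_s())
```

```text
True [ 0.48221485 -0.13178145  0.08784427] [-2.10935064  1.38662715 10.77336584]
[ 0.48216369 -0.13172955  0.08781731] [-2.8595379   0.85420979 10.49890603]
[ 0.06037592 -0.37903087  0.33664331]
stop_top 0.88 [253. 297.] [ 0.4795 -0.1309  0.092 ]
stop_top 0.69 [108. 206.] [ 0.3179 -0.1455  0.092 ]
stop_lobe 0.65 [259. 332.] [ 0.505  -0.1014  0.079 ]
stop_lobe 0.61 [131. 216.] [ 0.3375 -0.1498  0.079 ]
11.6833
```

View pics/w3c.png

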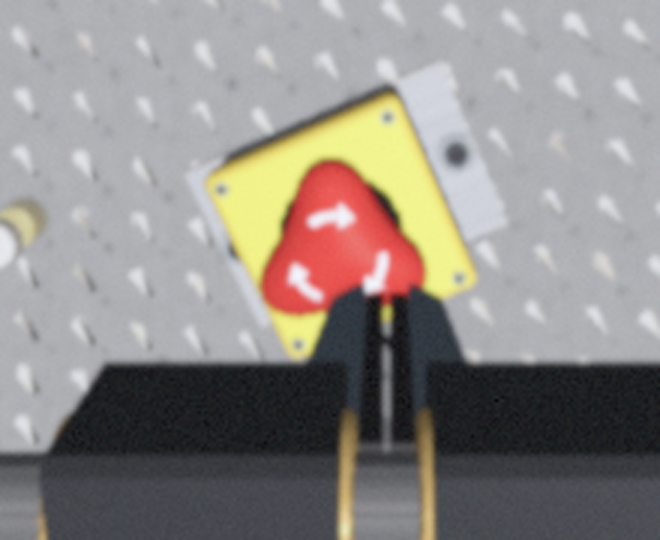

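Latched: the head has turned about 43° anticlockwise, and the lobe nearest the robot now points at about 170°. I'll straddle that lobe with both fingers and follow the arc clockwise.

```bash
cat >> h.py <<'E'
C=np.array([.4815,-.1315])
def rot(deg): # tool down, tool x along world angle deg
    h=np.radians(deg/2+180); return np.pi*np.array([np.cos(h),np.sin(h),0])
def at(deg,z,rad=.038): return [C[0]+rad*np.cos(np.radians(deg)),C[1]+rad*np.sin(np.radians(deg)),z]
E
python3 - <<'E'
from h import *
a=170.5; Z=.076
line_to(at(a,.2),vel=.15,rot=rot(a)); gripper_to(.036)
hit=line_to(at(a,Z),vel=.08,force_limit=8)
print("hit",hit,get_eef_pos(),get_force())
if hit: line_to(at(a,.15)); raise SystemExit
gripper_to(.028); print(get_width(),get_grip_force(),get_force())
for d in range(5,60,5):
    line_to(at(a-d,Z),vel=.025,rot=rot(a-d)); F=get_force(); print(d,np.round(F,1),np.round(get_moment(),2))
b=a-45; line_to(at(b,Z),vel=.025,rot=rot(b)); print(get_force())
gripper_to(.036)
f=grab_frame("side"); r,c=np.round(proj(f,[.482,-.131,.09])).astype(int)
a=f["frame"][r-75:r+75,c-100:c+100]; cv2.imwrite("pics/s4.png",cv2.resize(a,None,fx=4,fy=4,interpolation=2)[:,:,::-1])
print(get_time_s())
E
```

```text
hit False [ 0.44420268 -0.12527974  0.07632011] [0.47424121 0.41338793 0.08024265]
0.02810735280088909 10.060190489748493 [ 3.94948926 20.55053057  1.50566246]
5 [-2.2  9.8  2. ] [2.09 0.37 0.21]
10 [-3.1  4.1  0.5] [0.88 0.64 0.2 ]
15 [0.7 0.  0.2] [ 0.01 -0.06  0.02]
20 [-0.3 -1.4 -0.3] [-0.07  0.01  0.01]
25 [-0.1  0.6  0.5] [ 0.01 -0.   -0.  ]
30 [-1.5 -0.5  0. ] [-0.08  0.23 -0.03]
35 [-1.3 -1.4  0.4] [-0.13  0.38 -0.04]
40 [-3.2 -1.1  0.6] [-0.13  0.6  -0.06]
45 [-1.9  0.4  0.1] [ 0.05  0.42 -0.01]
50 [-0.6  1.1 -0.7] [ 0.03  0.24 -0.  ]
55 [-1.5 -0.1  1.6] [ 0.1   0.25 -0.06]
[ 4.15440013  1.75957956 -2.75950493]
19.0333
```

View pics/s4.png

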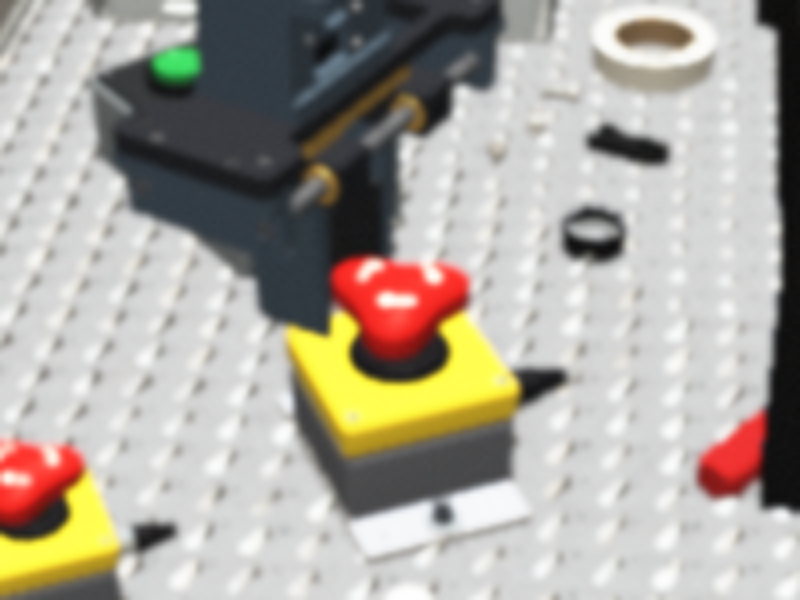

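The head looks back near its starting angle, but I can't see whether it is out. I'll lift clear, then look.

Run:
```python
from h import *
a=125.5
line_to(at(a,.16),vel=.1); print(get_force())
line_to([.44,-.06,.27],vel=.2)
ims=[]
for n in ["side","scene"]:
    f=grab_frame(n); r,c=np.round(proj(f,[.482,-.131,.08])).astype(int)
    ims.append(cv2.resize(f["frame"][r-40:r+40,c-40:c+40],(400,400),interpolation=2))
    for q,z in dict(stop_top=.1,stop_lobe=.09).items():
        for d in place_of(n,q):
            if d["confidence"]>.4: print(n,q,round(d["confidence"],2),np.round(d["pixel"],1),unproj(f,d["pixel"],z).round(4))
cv2.imwrite("pics/s5.png",np.hstack(ims)[:,:,::-1]); print(get_time_s())
```

```text
[-0.17596358  0.7171047   0.35142447]
side stop_top 0.91 [293.8 241.6] [ 0.3115 -0.1875  0.1   ]
side stop_top 0.9 [246.  332.3] [ 0.486  -0.1231  0.1   ]
side stop_lobe 0.91 [247.8 349.7] [ 0.517  -0.1263  0.09  ]
side stop_lobe 0.82 [295.4 253. ] [ 0.3288 -0.1858  0.09  ]
scene stop_top 0.87 [317.9 251.3] [ 0.3028 -0.1682  0.1   ]
scene stop_lobe 0.9 [254.7 349.3] [ 0.5131 -0.1256  0.09  ]
scene stop_lobe 0.82 [314.7 265.4] [ 0.3266 -0.1666  0.09  ]
21.0667
```

View pics/s5.png

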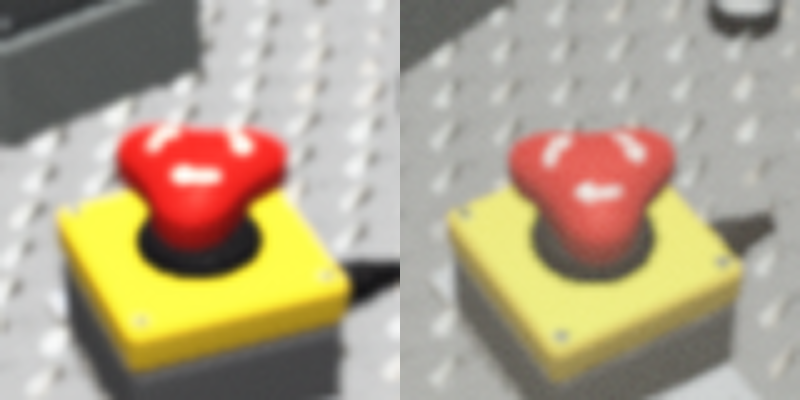

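Run:
```python
from h import *
for n in ["side","scene"]:
    f=grab_frame(n)
    r,c=np.round(proj(f,[.482,-.131,.09])).astype(int)
    print(n,"8mm=",proj(f,[.482,-.131,.092])-proj(f,[.482,-.131,.1]))
    for im in (cv2.imread(f"pics/{n}.png")[:,:,::-1],f["frame"]):
        a=im[r-30:r+30,c-30:c+30].astype(int); m=(a[...,0]>120)&(a[...,1]<100)&(a[...,2]<110)
        y,x=np.nonzero(m); print(m.sum(),y.min(),y.max(),x.min(),x.max(),y.mean().round(2),x.mean().round(2))
```

```text
side 8mm= [3.90018812 0.04020608]
444 21 43 13 46 30.87 29.43
439 21 43 14 46 31.09 29.45
scene 8mm= [ 3.2392466 -0.0660506]
403 21 45 12 43 32.0 27.98
346 22 46 12 43 33.17 27.81
```

Against the start images the head matches within 0.3 px in the side view and about 1 px in the shaded scene view. Latched would shift it 3–4 px, so it is out. Now the blue reset.

Run:
```python
from h import *
x,y=.486,.0693
gripper_to(0.0)
line_to([x,y,.2],vel=.2); line_to([x,y,.09],vel=.15)
print(line_to([x,y,.0662],vel=.03,force_limit=9),get_eef_pos(),get_force())
dwell(.4); print(get_eef_pos(),get_force())
line_to([x,y,.1],vel=.08); line_to([x-.03,y-.05,.28],vel=.2)
f=grab_frame("wrist"); save(f,"w6.png"); print(get_time_s(),get_force())
for n in ["side","scene"]:
    f=grab_frame(n)
    for q in ["vial","tweezer_case","lens_tube","optic_mount"]: print(n,q,[(round(d["confidence"],2),unproj(f,d["pixel"],0).round(3)) for d in place_of(n,q)[:2]])
```

```text
True [0.48597506 0.06930693 0.06714661] [-3.75300671 -0.28105358 11.01392092]
[0.48596192 0.06933481 0.06717439] [-1.62261515  0.27151339 10.44349227]
26.4917 [-0.69825343 -0.53086836 -0.47897099]
side vial [(0.87, array([ 0.433, -0.259,  0.   ]))]
side tweezer_case [(0.77, array([ 0.36 , -0.286,  0.   ]))]
side lens_tube [(0.56, array([ 0.637, -0.009,  0.   ]))]
side optic_mount [(0.56, array([ 0.469, -0.348,  0.   ]))]
scene vial [(0.64, array([ 0.431, -0.259,  0.   ]))]
scene tweezer_case [(0.63, array([ 0.355, -0.294,  0.   ]))]
scene lens_tube [(0.59, array([0.637, 0.003, 0.   ]))]
scene optic_mount [(0.85, array([ 0.469, -0.348,  0.   ])), (0.28, array([0.489, 0.11 , 0.   ]))]
```

View pics/w6.png

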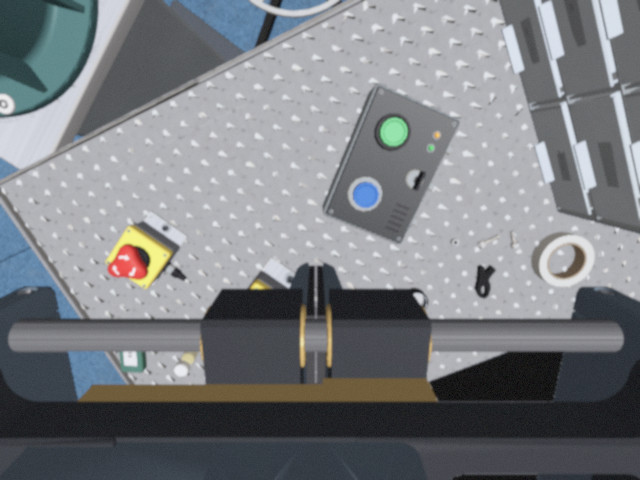

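The reset was pressed to the end of its travel (z 0.067, above 10 N) and released. Blue (194,365) and green (131,393) both stand out, and nothing loose has moved.

```bash
python3 -c "
from workcell import *
print(job_done(),get_time_s())"
```

```text
the job is handed in; nothing more can be done
the job is handed in; nothing more can be done
```

I latched the larger station's red head, twisted it free so it is out again, and pressed and released the blue reset; I didn't press the green button, the loose things stand where they were, and the job was handed in at about 27 s with no verdict shown.

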